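# Open the slide incubator and prop its lid

### The arm

A 6-joint arm with a two-finger parallel gripper is mounted at the origin on the work surface. World frame = base frame: x ahead of the robot, y to its left, z up, the work surface at z = 0. Lengths are in m, angles in rad, forces in N, time in s.
With the tool pointing down it reaches from about 0.35 to 0.775 m from the base axis. Payload 7.3 kg.
Tool frame: the origin (TCP) lies at the very end of the fingers, on their centre line; the grasp point (between the pads) lies 19 mm behind it; z points along the fingers, y is the direction in which the jaws open and shut (so a half turn about z gives the same grasp; the last joint's range is limited). The gripper opens to 92 mm and grips with 3 to 60 N. Pads are 19 mm wide; open, the fingers measure 130 mm over their backs; the gripper's body (75 mm by 190 mm) begins 47 mm behind the grasp point.
Start: joints at [-1.456, 0.342, 1.524, -0, 1.275, -0.146], TCP at [0.135, -0.507, 0.227] pointing down, gripper open.
Joint ranges: [-2.53, 2.53], [-0.77, 2.02], [0.04, 2.7], [-1, 4.14], [0.28, 2.66], [-3.11, 3.11]. Speed limits (rad/s): [2.57, 2.57, 3.14, 3.14, 3.14, 3.14].

### API

Orientations are given as [roll, pitch, yaw] about the fixed x, y, z axes, in that order (R = Rz(yaw) Ry(pitch) Rx(roll)).
In Python, from cell import robot gives the robot as it stands. The module is installed in compiled form; this text tells all that it offers.
- The arm moves only by the tool carry_out, never from a script. Its argument "series" is a list of rows, each an object with "jaw": the opening in per cent of the stroke, from 0 (shut) to 100 (fully open); "travel": the shift along the tool's x, y, z in units of 60 mm (1.0 is 60 mm), a list of three; "twist": the turn about the tool's z in units of 6 degrees (1.0 is 6 degrees). A call has 1 to 8 rows; each row shifts and turns the commanded pose from where the row before left it, along the tool's axes as they then stand; what a row does not reach is not made up. A row lasts 1/8 s, in which the tool goes at most 62.5 mm and 10.7 degrees, less where a joint would pass 70% of its speed; a pose out of reach is approached as far as the arm can. A call is refused whole if a number of a shift passes 1 or a number of a turn 1, either way. A call with a gripper value outside its range is refused whole. The fingers move at their own pace and stop on an object; "squeeze" is the grip in N (left out, the last holds). Time passes only in rows, so rows that do not move let the fingers close. It gives the time, the measured TCP pose, the force and the opening at its end, in the units of the state.
- robot.observe(): the state, without advancing time (a new reading comes with each control period).
- robot.read_camera(name): name is "scene" or "side" or "wrist"; returns the picture (420x560x3 uint8, blue, green, red); there is no depth.
- robot.calibration(name): a dict with "intrinsics" (3x3 intrinsics, pixels), "cam_to_world" (4x4, takes a point from camera to world coordinates); the wrist camera has in their place "tool_from_camera" (4x4, takes a point from camera to tool coordinates, whose origin is the TCP and whose axes are the flange's). Camera axes: x right, y up, looking along -z (the intrinsics and any distortion apply to the point x, -y, -z); pixel columns grow to the right and rows downward; lengths in m; the calibration is good to about 2 mm. A picture is of the moment at which its call begins: read the wrist's pose just before it. calibration takes no time and is no camera call.
- robot.hand_in(): hands the job in, once; it reports no verdict.
Trained networks look in the newest picture that a camera, given by its name, has taken for a name from the list of things; names that differ only in an ending like _2 or _b are one class to them, and where a whole thing is asked for, a point or a joint stands for the part that bears it (a point fixed in the world has none). Each returns a list of dicts, best first, with "score" (0 to 1); they miss things now and then, are a little off and sometimes report something else, mostly with a low value. They report only what shows in the picture. A call takes as long as a camera call.
- robot.regions_of(camera, query): "pixels" (420x560 bool, what is visible of it) and "xy" ([column, row] in pixels, amid what is visible of it).
The state is a dict: "time": time; "qpos": joint angles; "qvel": joint speeds; "joint_efforts": joint torques, N m; "tool_pos": TCP position; "tool_rot": TCP orientation; "contact_force": force on the tool from outside, world axes, zero at the start; "torque": the same for the moment, N m; "opening": finger opening in m.
Only numpy, scipy, OpenCV 4.12 (cv2) and the standard library are available. Lean on these libraries where they do the work, as an engineer would, in place of code of your own. Each camera call takes 0.05 s, during which the arm holds its last target. There are 200 camera calls.

### The job

Open the white slide incubator so that its slides can be unloaded: squeeze the two orange side buttons of its front latch together until the blue lid springs ajar, then raise the lid by its front edge past the red prop pawl and let it down gently until it rests on the pawl. Never let the lid drop, leave the lid propped with nothing touching it, and leave the bottle and the boxes beside it where they are.

Things in the scene. Friction and masses are not known exactly. Their poses are not given: they have to be found in the camera images.
- incubator: White bench-top slide incubator, 190 mm deep (x), 240 wide (y), 90 high; it cannot shift. Origin at the centre of its underside; its front (latch side) faces its own -x, its left is +y, z up. A black latch housing (70 x 40 mm, z 52 to 88 mm) sticks out of the middle of its front, x -95 to -165 mm.
- latch_mid (a point): Midway between the two orange buttons, at their centre height (70 mm above the bench); axes as the incubator's, the buttons face +y and -y. Each cap is 28 mm long (x), 24 high; 56 mm over both at rest, 42 fully in. Lid's front edge: 27 mm behind (+x), 22 mm above. The lid's tongue (32 mm wide) passes above, its top 34 mm over this point when shut, 53 to 66 mm when ajar.
- button_left (a joint): How far the +y button is pushed in, m: 0 at rest, 0.007 fully in. Spring: starts to move at about 2 N, 6 N fully in, springs back when let go. It frees its side of the latch beyond about 0.004. Both must be in at the same time for the lid to spring up; then they may be let go.
- button_right (a joint): The same for the -y button, which moves towards +y as it is pushed in.
- lid (a joint): Angle of the blue lid (206 x 230 x 12 mm, 0.4 kg, clear window) about its rear hinge, rad: 0 latched shut, 1.35 at its stop. Freed, it springs up to about 0.08 to 0.13 and stays. Above that it falls back if let go, unless resting on the pawl: raised, its pin is clear above the pawl from about 1.0; lowered from there it seats at about 0.80.
- hinge_mid (a point): Middle of the lid's rear hinge axis, 98 mm above the bench; the axis runs along its y (the incubator's y).
- lip_right (a point): On the lower front edge of the lid, 75 mm right (-y) of its middle, 198 mm from the hinge axis and 6 mm below the hinge axis when shut. x points along the lid to the hinge, y along the hinge, z out of its outer face. The lid overhangs the case front by 18 mm, free down to the bench: closed fingertips can lift it from below. Clear of latch and pawl.
- lip_left (a point): The same, 75 mm to the left (+y) of the middle.
- tongue_tip (a point): Front end of the lid's tongue, a blue bar 32 mm wide, 12 thick, that sticks out 45 mm from the middle of the lid's front edge, over the latch; 243 mm from the hinge axis. Two thin steel legs hang 32 mm below it, 10 to 35 mm behind its end, into the latch.
- lid_pin (a point): Steel pin, 6 mm thick, that sticks out of the left edge of the lid, 110 mm from the hinge axis; it rides over the pawl.
- pawl_tip (a point): Free end of the red pawl, a bar 46 x 14 x 6 mm on the incubator's left side, pivoted 42 mm behind this point on a metal bracket (y 120 to 127 mm, up to 163 mm above the bench); at rest it leans to the front and up, 0.75 rad above level.
- pawl (a joint): Angle of the pawl, rad: 0 lying on its stop, ready to carry the lid's pin; grows (to at most 0.78) as the rising pin pushes it up and back; it falls back to 0 by its own weight once the pin has passed.
- wash_bottle: White wash bottle with red cap, 68 mm diameter, 170 mm high, loose, upright, right of the incubator. Origin at the centre of its underside. Leave alone.
- tip_rack: Blue pipette tip rack, 120 x 85 x 63 mm, loose, left of the incubator. Origin at the centre of its underside. Leave alone.
- slide_box: White and green flat slide box, 160 x 95 x 38 mm, loose, to the right of the incubator and in front of the bottle. Origin at the centre of its underside. Leave alone.

How it is judged:
By the outcome, as a careful person would: the job done as asked, in the order asked, and still so for the second after the job is handed in, with the robot touching nothing.
It also fails if it takes over 64 s, if anything falls off the work surface, if the arm or the gripper's body presses on something with over 40 N, if the wrist force passes 120 N, or if a joint passes its speed limit or range.

## Working session

There is one attempt and no reset: what is moved stays moved. The work goes in short steps, Python scripts to look and compute and a tool call to move; the robot and the scene stay as the last step left them, time stands still between calls to the robot, and variables do not carry over. Pictures are saved under pics/ and viewed, about 8 in all and at most 12, crops included, and the job is handed in when it is done.

Besides the shell and the picture viewer there is one more tool, called after "Call:" as name([rows], argument=value, ...), one row to a line, values as JSON. carry_out: Moves the arm, as the interface text tells. Its arguments: {"type":"object","properties":{"series":{"type":"array"},"squeeze":{"type":"number"}},"required":["series"]}

```bash
mkdir -p pics; python3 - <<'E'
from cell import robot
import cv2,numpy as np
print(robot.observe())
a=robot.read_camera("scene");b=robot.read_camera("side")
cv2.imwrite("pics/a.png",a);cv2.imwrite("pics/b.png",b)
for c in("scene","side","wrist"):print(c,robot.calibration(c))
for c in("scene","side"):
  for q in("button_left","button_right","lid","tongue_tip","pawl","incubator","lid_pin"):
    for r in robot.regions_of(c,q)[:2]:print(c,q,round(r["score"],2),r["xy"],r["pixels"].sum())
E
```

```text
{'time': 0.0, 'qpos': array([-1.45600199e+00,  3.42717665e-01,  1.52502761e+00, -2.60167772e-05,
        1.27538284e+00, -1.45991506e-01]), 'qvel': array([-2.05329706e-03, -4.23766219e-04, -4.46048120e-04,  1.27017335e-03,
        8.34898841e-04,  4.10484624e-05]), 'joint_efforts': array([-1.83317993e-04, -4.31238413e+01, -2.44222641e+01,  7.18115293e-02,
        5.61441388e-02, -1.30817866e-04]), 'tool_pos': array([ 0.13533671, -0.50683329,  0.22604389]), 'tool_rot': array([-3.14006990e+00, -1.98756134e-04,  2.60793287e-01]), 'contact_force': array([0.10195757, 0.6511007 , 0.39489955]), 'torque': array([0.04936876, 0.02005942, 0.00324478]), 'opening': 0.09183493881431035}
scene {'intrinsics': array([[457.83117651,   0.        , 275.77386064],
       [  0.        , 457.83117651, 202.92935483],
       [  0.        ,   0.        ,   1.        ]]), 'cam_to_world': array([[ 0.89574029, -0.26195569,  0.35920543,  1.0253064 ],
       [ 0.44400049,  0.5682649 , -0.69277599, -0.84300175],
       [-0.02264722,  0.78003476,  0.62532622,  0.90644594],
       [ 0.        ,  0.        ,  0.      
[... 964 characters left out ...]
0,
         1.00000000e+00]])}
scene button_right 0.47 [246.2, 243.1] 35
scene button_right 0.27 [296.1, 256.1] 8362
scene tongue_tip 0.82 [291.2, 247.7] 5569
scene pawl 0.54 [325.7, 192.6] 60
scene incubator 0.56 [294.6, 256.5] 8278
scene incubator 0.35 [245.9, 241.0] 43
scene lid_pin 0.69 [295.5, 244.2] 5755
side button_left 0.53 [292.4, 211.9] 93
side button_left 0.52 [249.5, 189.4] 5191
side button_right 0.17 [250.5, 190.6] 5203
side lid 0.67 [249.8, 188.7] 5241
side tongue_tip 0.66 [248.8, 189.5] 4964
side pawl 0.43 [212.6, 203.7] 50
side incubator 0.94 [246.9, 200.2] 7963
side incubator 0.69 [249.1, 190.7] 4874
side lid_pin 0.57 [248.7, 190.2] 4984
side lid_pin 0.25 [244.6, 201.7] 7907
```

```bash
python3 - <<'E'
import cv2,numpy as np
a=cv2.imread("pics/a.png");b=cv2.imread("pics/b.png")
cv2.imwrite("pics/a2.png",cv2.resize(a[150:350,170:430],(780,600),interpolation=cv2.INTER_CUBIC))
cv2.imwrite("pics/b2.png",cv2.resize(b[120:320,120:380],(780,600),interpolation=cv2.INTER_CUBIC))
E
```

```text
(no output)
```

View pics/a2.png

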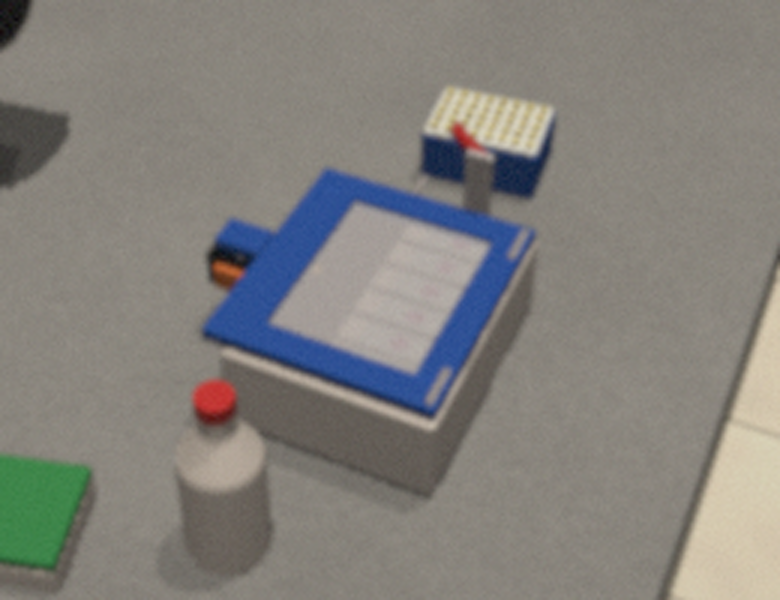

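View pics/b2.png

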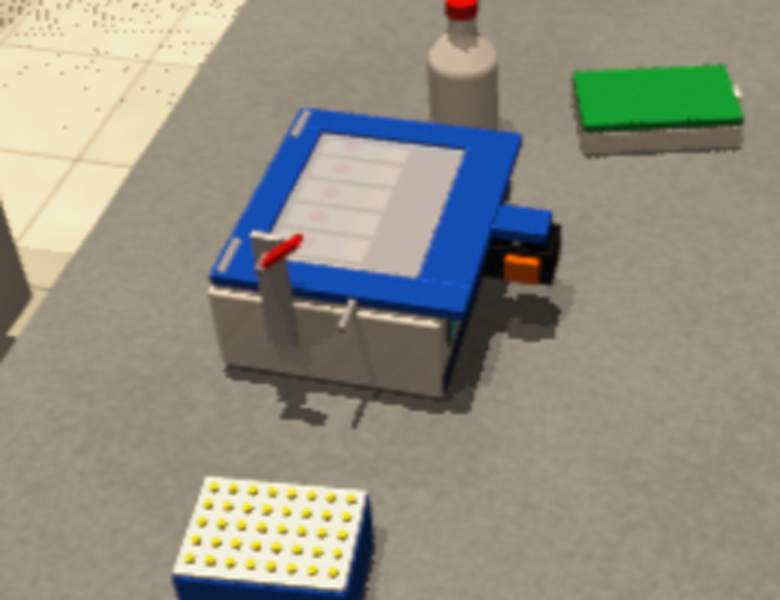

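The scene crop shows the lid's corners at (333,170), (535,233), (440,405) and (207,330). The tongue and the right button are at (230,270). The side crop shows the lid, the pawl at (280,250) and the left button at (522,268). I'll fit the pose from the lid corners.

```bash
cat > h.py <<'E'
import numpy as np
from cell import robot
from scipy.spatial.transform import Rotation as R
def proj(c,P,T=None):
    k=robot.calibration(c);T=k["cam_to_world"] if T is None else T
    p=(np.atleast_2d(P)-T[:3,3])@T[:3,:3]
    K=k["intrinsics"];return np.c_[K[0,0]*p[:,0]/-p[:,2]+K[0,2],K[1,1]*-p[:,1]/-p[:,2]+K[1,2]]
def inc(q,P):
    return R.from_euler("z",q[2]).apply(np.atleast_2d(P))+[q[0],q[1],0]
E
python3 - <<'E'
from h import *
import cv2
from scipy.optimize import least_squares
P=np.array([[-.113,.115,.104],[.093,.115,.104],[.093,-.115,.104],[-.113,-.115,.104]])
B=np.array([[-.140,-.028,.07]]);L=B*[1,-1,1]
uv={"scene":np.array([[333,170],[537,233],[437,406],[207,327],[229,273]])/3+[170,150],
"side":np.array([[465,308],[213,272],[303,110],[521,135],[523,268]])/3+120}
def f(q):
    return np.r_[(proj("scene",inc(q,np.r_[P,B]))-uv["scene"]).ravel(),(proj("side",inc(q,np.r_[P,L]))-uv["side"]).ravel()]
s=least_squares(f,[.5,0,0],loss="soft_l1")
print(s.x,f(s.x).reshape(-1,2).round(1))
for n,p in dict(latch=[-.14,0,.07],tongue=[-.158,0,.1],lipL=[-.113,.075,.092],lipR=[-.113,-.075,.092]).items():print(n,inc(s.x,p).round(4))
E
```

```text
[ 0.68758732 -0.07327065  0.0014291 ] [[-2.7 -1.9]
 [-0.3 -2.3]
 [-0.5  0.9]
 [-2.1 -0.4]
 [-0.8  2.1]
 [-0.6  0.8]
 [-2.2  0.4]
 [-1.3 -1.9]
 [ 0.  -1.2]
 [-1.   1.1]]
latch [[ 0.5476 -0.0735  0.07  ]]
tongue [[ 0.5296 -0.0735  0.1   ]]
lipL [[0.5745 0.0016 0.092 ]]
lipR [[ 0.5747 -0.1484  0.092 ]]
```

Call:
carry_out([
  {"jaw": 100, "travel": [0, 0, 0], "twist": 1},
  {"jaw": 100, "travel": [0, 0, 0], "twist": 1},
  {"jaw": 100, "travel": [0, 0, 0], "twist": 0.48},
  {"jaw": 100, "travel": [0.65, -0.7, 0], "twist": 0},
  {"jaw": 100, "travel": [0.65, -0.7, 0], "twist": 0},
  {"jaw": 100, "travel": [0.65, -0.7, 0], "twist": 0},
  {"jaw": 100, "travel": [0.65, -0.7, 0], "twist": 0},
  {"jaw": 100, "travel": [0.65, -0.7, 0], "twist": 0},
])

```text
time: 1.8
tool_pos: [0.3312, -0.2957, 0.227]
tool_rot: [3.141, -0.001, 0.001]
contact_force: [0.8, -1.1, 0.4]
opening: 0.0919
```

Call:
carry_out([
  {"jaw": 100, "travel": [0.68, -0.72, 0], "twist": 0},
  {"jaw": 100, "travel": [0.68, -0.72, 0], "twist": 0},
  {"jaw": 100, "travel": [0.68, -0.72, 0], "twist": 0},
  {"jaw": 100, "travel": [0.68, -0.72, 0], "twist": 0},
  {"jaw": 100, "travel": [0.68, -0.72, 0], "twist": 0},
  {"jaw": 100, "travel": [0, 0, 0], "twist": 0},
  {"jaw": 100, "travel": [0, 0, 0], "twist": 0},
])

```text
time: 2.68
tool_pos: [0.5336, -0.0809, 0.2264]
tool_rot: [3.141, 0.001, 0.002]
contact_force: [-0.3, 0.3, -0.0]
opening: 0.0916
```

```bash
python3 - <<'E'
from h import *
import cv2
s=robot.observe();print(s["time"],s["tool_pos"],s["tool_rot"],s["contact_force"])
w=robot.read_camera("wrist");cv2.imwrite("pics/w1.png",w)
T=np.eye(4);T[:3,:3]=R.from_euler("xyz",s["tool_rot"]).as_matrix();T[:3,3]=s["tool_pos"]
T=T@robot.calibration("wrist")["tool_from_camera"];np.save("T1.npy",T)
q=[.6876,-.0733,.0014]
P=np.array([[-.14,.028,.082],[-.14,-.028,.082],[-.158,.016,.104],[-.158,-.016,.104],[-.113,.016,.104],[-.113,-.016,.104],[-.165,.02,.088],[-.165,-.02,.088],[-.113,.115,.104],[-.113,-.115,.104]])
uv=proj("wrist",inc(q,P),T);print(uv.round(1))
for u in uv: cv2.circle(w,tuple(int(v) for v in u.round()),2,(0,0,255),-1)
cv2.imwrite("pics/w1m.png",w)
E
```

```text
2.675 [ 0.53356447 -0.08086256  0.22641846] [3.14126040e+00 9.39115075e-04 1.87314175e-03] [-0.30504624  0.26608335 -0.00471356]
[[232.3 178.5]
 [297.5 178.5]
 [244.6 205. ]
 [284.  205. ]
 [243.4 149.1]
 [284.4 149.1]
 [241.6 208.4]
 [288.2 208.4]
 [116.4 149. ]
 [411.2 149.2]]
```

View pics/w1m.png

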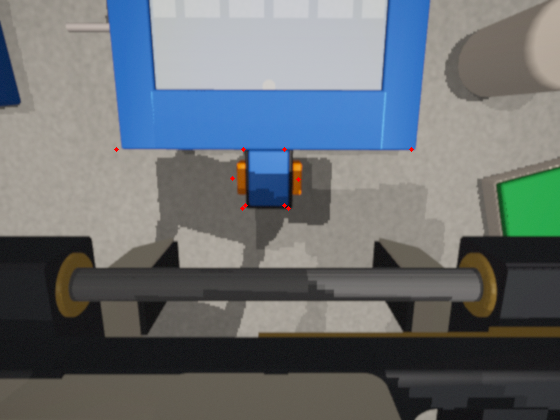

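The wrist view puts the lid's front edge at columns 121 to 417 on row 149, the buttons at 238 and 301, and the tongue tip on row 208. So the latch is about 4 mm further towards -y than the fit (y ≈ -0.0773), and x agrees. I'll check the bottle clearance while descending the first part.

Call:
carry_out([
  {"jaw": 100, "travel": [0.19, -0.06, 0.3], "twist": 0},
  {"jaw": 100, "travel": [0, 0, 0.3], "twist": 0},
  {"jaw": 100, "travel": [0, 0, 0], "twist": 0},
])

```text
time: 3.1
tool_pos: [0.5443, -0.0776, 0.1885]
tool_rot: [-3.141, 0.004, -0.0]
contact_force: [0.1, -1.2, 0.9]
opening: 0.0917
```

```bash
python3 - <<'E'
from h import *
from scipy.optimize import least_squares
a=np.array([215,400])/3+[170,150]; b=np.array([461,8])/3+120
s=least_squares(lambda p:np.r_[(proj("scene",p)-a).ravel(),(proj("side",p)-b).ravel()],[.6,-.3,.17])
print("cap",s.x,s.cost, robot.observe()["tool_pos"])
E
```

```text
cap [ 0.65184232 -0.29233151  0.15840417] 0.00908136345711695 [ 0.54426188 -0.07761856  0.18853933]
```

Call:
carry_out([
  {"jaw": 100, "travel": [0, 0, 0.48], "twist": 0},
  {"jaw": 100, "travel": [0, 0, 0.48], "twist": 0},
  {"jaw": 100, "travel": [0, 0, 0.48], "twist": 0},
  {"jaw": 75, "travel": [0, 0, 0.48], "twist": 0},
  {"jaw": 75, "travel": [0, 0, 0], "twist": 0},
  {"jaw": 75, "travel": [0, 0, 0], "twist": 0},
])

```text
time: 3.85
tool_pos: [0.5461, -0.0777, 0.0767]
tool_rot: [3.141, -0.002, 0.001]
contact_force: [0.2, -0.2, -0.2]
opening: 0.0698
```

```bash
python3 - <<'E'
from h import *
import cv2
s=robot.observe();print(s["time"],s["tool_pos"],s["contact_force"],s["opening"])
w=robot.read_camera("wrist");cv2.imwrite("pics/w2.png",w)
E
```

```text
3.85 [ 0.54614157 -0.07771218  0.07670247] [ 0.20301061 -0.19099703 -0.24663756] 0.06984620897167207
```

View pics/w2.png

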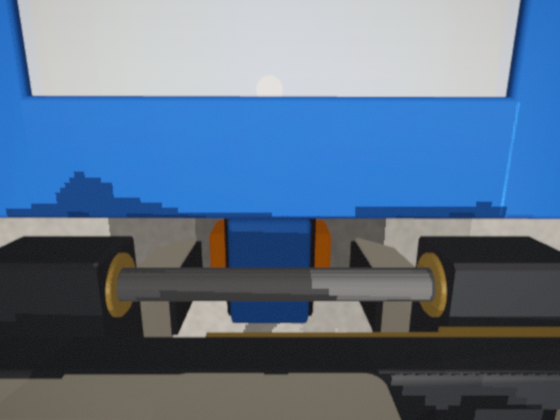

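In the close view the tongue spans columns 228 to 312 (middle 270) and the fingers are symmetric about 275. I need to shift about 1.5 mm towards +y and 3 mm down, then close gradually and watch the side force.

Call:
carry_out([
  {"jaw": 70, "travel": [0, -0.025, 0.06], "twist": 0},
  {"jaw": 62, "travel": [0, 0, 0], "twist": 0},
  {"jaw": 58, "travel": [0, 0, 0], "twist": 0},
  {"jaw": 58, "travel": [0, 0, 0], "twist": 0},
], squeeze=20)

```text
time: 4.4
tool_pos: [0.5454, -0.0757, 0.0722]
tool_rot: [3.141, -0.0, 0.001]
contact_force: [-0.6, 0.1, 2.1]
opening: 0.0533
```

Call:
carry_out([
  {"jaw": 54, "travel": [0, 0, 0], "twist": 0},
  {"jaw": 54, "travel": [0, 0, 0], "twist": 0},
])

```text
time: 4.65
tool_pos: [0.5454, -0.0759, 0.0722]
tool_rot: [3.141, -0.0, 0.001]
contact_force: [-0.0, 0.8, 3.9]
opening: 0.0495
```

Call:
carry_out([
  {"jaw": 50, "travel": [0, 0, 0], "twist": 0},
  {"jaw": 46, "travel": [0, 0, 0], "twist": 0},
  {"jaw": 43, "travel": [0, 0, 0], "twist": 0},
  {"jaw": 43, "travel": [0, 0, 0], "twist": 0},
])

```text
time: 5.15
tool_pos: [0.5454, -0.0751, 0.0722]
tool_rot: [-3.141, -0.0, 0.001]
contact_force: [-1.4, 3.6, 6.5]
opening: 0.0412
```

```bash
python3 - <<'E'
from h import *
import cv2
s=robot.observe();print(s["time"],s["tool_pos"],s["contact_force"],s["opening"])
w=robot.read_camera("wrist");b=robot.read_camera("side")
cv2.imwrite("pics/c3.png",np.hstack([cv2.resize(w,(400,300)),cv2.resize(b[120:270,180:380],(400,300))]))
E
```

```text
5.15 [ 0.54540714 -0.07505779  0.07219705] [-1.41993997  3.6341813   6.50082756] 0.04116547951268999
```

View pics/c3.png

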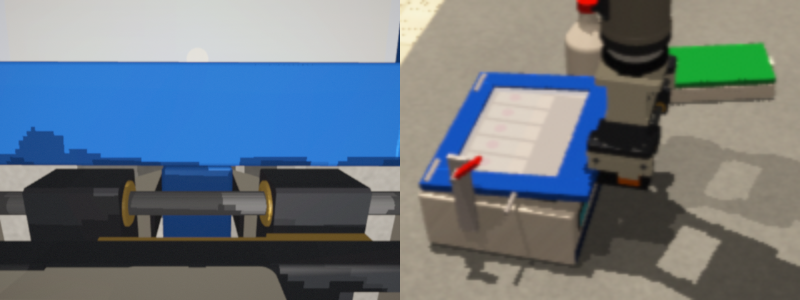

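The tongue now spans about 101 px where 87 px would mean shut, so the lid is about 18 mm up at the tongue and ajar. I'll release the buttons, rise and grip the tongue across its width.

Call:
carry_out([
  {"jaw": 70, "travel": [0, 0, 0], "twist": 0},
  {"jaw": 75, "travel": [0, 0, 0], "twist": 0},
  {"jaw": 75, "travel": [0.06, 0, -0.25], "twist": 0},
  {"jaw": 75, "travel": [0, 0, -0.25], "twist": 0},
  {"jaw": 60, "travel": [0, 0, 0], "twist": 0},
  {"jaw": 45, "travel": [0, 0, 0], "twist": 0},
], squeeze=15)

```text
time: 6.0
tool_pos: [0.5486, -0.0757, 0.1016]
tool_rot: [-3.142, 0.001, 0.001]
contact_force: [-0.2, -0.2, -0.0]
opening: 0.0533
```

```bash
python3 - <<'E'
from h import *
import cv2
s=robot.observe();print(s["time"],s["tool_pos"],s["contact_force"],s["opening"])
w=robot.read_camera("wrist");b=robot.read_camera("side")
cv2.imwrite("pics/c4.png",np.hstack([cv2.resize(w,(400,300)),cv2.resize(b[120:270,180:380],(400,300),interpolation=cv2.INTER_CUBIC)]))
E
```

```text
6.0 [ 0.54857065 -0.07566156  0.10155921] [-0.16290484 -0.22863389 -0.03211095] 0.05326444024094411
```

View pics/c4.png

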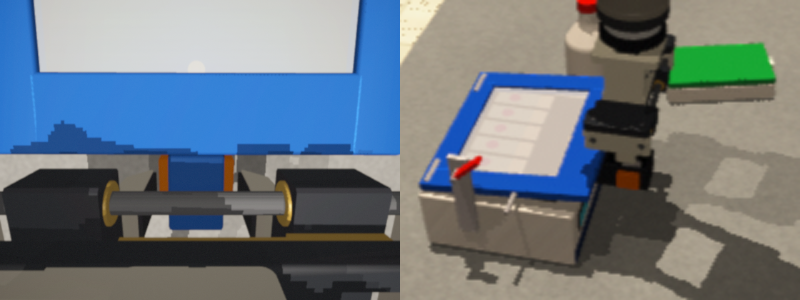

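```bash
python3 - <<'E'
from h import *
k=robot.calibration("wrist")["tool_from_camera"]
q=[.6876,-.0765,.0014]
def lid(t,r,y,h=.006):
    return [.085-r*np.cos(t)+h*np.sin(t),y,.098+r*np.sin(t)+h*np.cos(t)]
for pos in([.54614,-.0777,.0767],[.5486,-.0757,.1016]):
  T=np.eye(4);T[:3,:3]=R.from_euler("xyz",[np.pi,0,.001]).as_matrix();T[:3,3]=pos;T=T@k
  for t in(0,.05,.09,.13):
    u=proj("wrist",inc(q,[lid(t,.198,.016),lid(t,.198,-.016),lid(t,.243,.016),lid(t,.243,-.016)]),T)
    print(t,u.round(0).tolist())
E
```

```text
0 [[227.0, 218.0], [311.0, 218.0], [231.0, 323.0], [308.0, 322.0]]
0.05 [[224.0, 224.0], [314.0, 224.0], [227.0, 339.0], [311.0, 339.0]]
0.09 [[220.0, 229.0], [316.0, 229.0], [223.0, 353.0], [314.0, 353.0]]
0.13 [[216.0, 233.0], [319.0, 233.0], [219.0, 369.0], [317.0, 369.0]]
0 [[239.0, 208.0], [310.0, 208.0], [241.0, 298.0], [308.0, 298.0]]
0.05 [[237.0, 212.0], [312.0, 212.0], [239.0, 310.0], [310.0, 310.0]]
0.09 [[235.0, 216.0], [314.0, 216.0], [237.0, 320.0], [312.0, 320.0]]
0.13 [[232.0, 218.0], [316.0, 218.0], [234.0, 331.0], [315.0, 331.0]]
```

The front edge is at row 216 and the tongue tip at about 322, which matches θ ≈ 0.09. The lid is ajar and the buttons are free, so I'll grip the tongue.

Call:
carry_out([
  {"jaw": 38, "travel": [0, 0, 0], "twist": 0},
  {"jaw": 33, "travel": [0, 0, 0], "twist": 0},
  {"jaw": 25, "travel": [0, 0, 0], "twist": 0},
  {"jaw": 25, "travel": [0, 0, 0], "twist": 0},
], squeeze=15)

```text
time: 6.6
tool_pos: [0.5487, -0.0751, 0.1017]
tool_rot: [-3.141, 0.001, 0.001]
contact_force: [0.5, 5.6, 0.2]
opening: 0.0321
```

```bash
python3 - <<'E'
import numpy as np
# arc of grasp point about the hinge, start (x .5486, z .1206); hinge .7726,.098
dx=.7726-.5486;dz=.1206-.098;r=np.hypot(dx,dz);t0=np.arctan2(dz,dx);print(r,t0)
t=np.linspace(t0,1.06,17);x=-r*np.cos(t);z=r*np.sin(t)
for a,b,c in zip(t[1:],np.diff(x)/.06,np.diff(z)/.06):print(round(a,3),round(b,2),round(-c,2))
E
```

```text
0.22513720261209605 0.10055259109237376
0.161 0.03 -0.22
0.22 0.04 -0.22
0.28 0.06 -0.22
0.34 0.07 -0.21
0.4 0.08 -0.21
0.46 0.09 -0.2
0.52 0.11 -0.2
0.58 0.12 -0.19
0.64 0.13 -0.18
0.7 0.14 -0.18
0.76 0.15 -0.17
0.82 0.16 -0.16
0.88 0.17 -0.15
0.94 0.18 -0.14
1.0 0.19 -0.13
1.06 0.19 -0.12
```

Call:
carry_out([
  {"jaw": 25, "travel": [0.03, -0.01, -0.22], "twist": 0},
  {"jaw": 25, "travel": [0.04, 0, -0.22], "twist": 0},
  {"jaw": 25, "travel": [0.06, 0, -0.22], "twist": 0},
  {"jaw": 25, "travel": [0.07, 0, -0.21], "twist": 0},
  {"jaw": 25, "travel": [0, 0, 0], "twist": 0},
])

```text
time: 7.22
tool_pos: [0.5609, -0.0751, 0.1556]
tool_rot: [3.141, -0.0, 0.001]
contact_force: [-5.5, 2.7, 0.7]
opening: 0.0319
```

Call:
carry_out([
  {"jaw": 25, "travel": [0.08, 0, -0.21], "twist": 0},
  {"jaw": 25, "travel": [0.09, 0, -0.2], "twist": 0},
  {"jaw": 25, "travel": [0.11, 0, -0.2], "twist": 0},
  {"jaw": 25, "travel": [0.12, 0, -0.19], "twist": 0},
  {"jaw": 25, "travel": [0.13, 0, -0.18], "twist": 0},
  {"jaw": 25, "travel": [0.14, 0, -0.18], "twist": 0},
  {"jaw": 25, "travel": [0, 0, 0], "twist": 0},
])

```text
time: 8.1
tool_pos: [0.6023, -0.0752, 0.2253]
tool_rot: [3.141, -0.003, 0.001]
contact_force: [-3.8, 2.1, 0.7]
opening: 0.0318
```

```bash
python3 - <<'E'
from h import *
import cv2
s=robot.observe();print(s["time"],s["tool_pos"],s["contact_force"],s["opening"])
a=robot.read_camera("scene");b=robot.read_camera("side")
cv2.imwrite("pics/c5.png",np.hstack([cv2.resize(a[130:330,170:370],(400,400)),cv2.resize(b[90:290,160:360],(400,400),interpolation=cv2.INTER_CUBIC)]))
E
```

```text
8.1 [ 0.60233533 -0.0751711   0.22529121] [-3.84652042  2.11642895  0.72250276] 0.03183880470509858
```

View pics/c5.png

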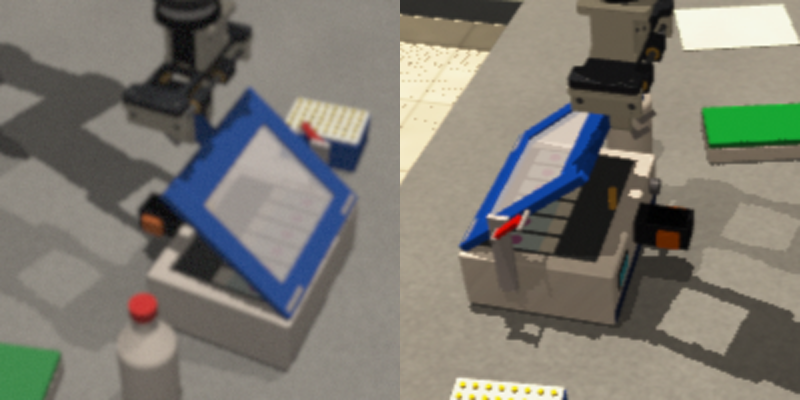

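The lid follows the gripper to about 0.70 rad. The pin is near the pawl in the side view at (515,225). I'll continue past 1.0.

Call:
carry_out([
  {"jaw": 25, "travel": [0.15, 0, -0.17], "twist": 0},
  {"jaw": 25, "travel": [0.16, 0, -0.16], "twist": 0},
  {"jaw": 25, "travel": [0.17, 0, -0.15], "twist": 0},
  {"jaw": 25, "travel": [0.18, 0, -0.14], "twist": 0},
  {"jaw": 25, "travel": [0.19, 0, -0.13], "twist": 0},
  {"jaw": 25, "travel": [0.19, 0, -0.12], "twist": 0},
  {"jaw": 25, "travel": [0.2, 0, -0.11], "twist": 0},
  {"jaw": 25, "travel": [0, 0, 0], "twist": 0},
])

```text
time: 9.2
tool_pos: [0.6762, -0.0753, 0.282]
tool_rot: [3.141, -0.001, 0.001]
contact_force: [0.3, 0.7, -1.9]
opening: 0.0321
```

```bash
python3 - <<'E'
from h import *
import cv2
s=robot.observe();p=s["tool_pos"];print(s["time"],p,s["contact_force"],s["opening"],np.arctan2(p[2]+.019-.098,.7726-p[0]),np.hypot(p[2]+.019-.098,.7726-p[0]))
a=robot.read_camera("scene");b=robot.read_camera("side")
cv2.imwrite("pics/c6.png",np.hstack([cv2.resize(a[130:330,170:370],(400,400)),cv2.resize(b[140:240,170:270],(400,400),interpolation=cv2.INTER_CUBIC)]))
E
```

```text
9.2 [ 0.67624335 -0.07528108  0.28204137] [ 0.25742675  0.70854618 -1.93464009] 0.032078439327528505 1.1277016728221625 0.22474519252284092
```

View pics/c6.png

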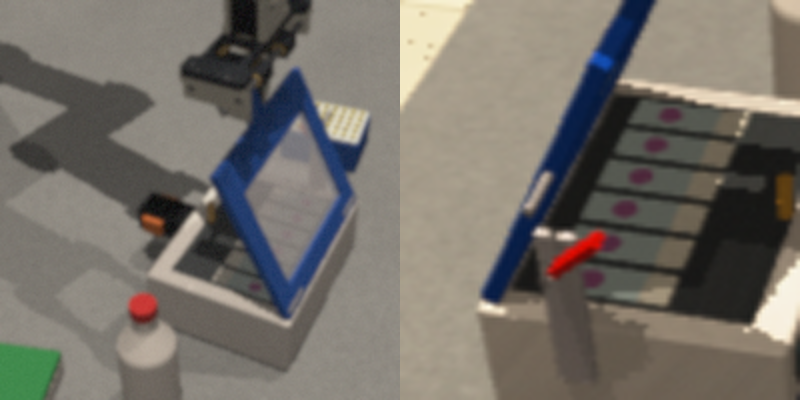

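The lid is at θ ≈ 1.13. The pin is at (540,190), clear above the red pawl (575,255), which lies back on its stop. I'll lower the lid along the arc.

```bash
python3 - <<'E'
import numpy as np
r=.2247;t=np.r_[np.linspace(1.127,.83,8),.81,.79,.775];x=-r*np.cos(t);z=r*np.sin(t)
for a,b,c in zip(t[1:],np.diff(x)/.06,np.diff(z)/.06):print(round(a,3),round(b,3),round(-c,3))
E
```

```text
1.085 -0.142 0.071
1.042 -0.139 0.077
1.0 -0.135 0.083
0.957 -0.132 0.089
0.915 -0.128 0.094
0.872 -0.124 0.1
0.83 -0.119 0.105
0.81 -0.055 0.051
0.79 -0.054 0.052
0.775 -0.04 0.04
```

Call:
carry_out([
  {"jaw": 25, "travel": [-0.14, 0, 0.07], "twist": 0},
  {"jaw": 25, "travel": [-0.14, 0, 0.08], "twist": 0},
  {"jaw": 25, "travel": [-0.135, 0, 0.08], "twist": 0},
  {"jaw": 25, "travel": [-0.13, 0, 0.09], "twist": 0},
  {"jaw": 25, "travel": [-0.13, 0, 0.095], "twist": 0},
  {"jaw": 25, "travel": [-0.125, 0, 0.1], "twist": 0},
  {"jaw": 25, "travel": [-0.12, 0, 0.105], "twist": 0},
  {"jaw": 25, "travel": [0, 0, 0], "twist": 0},
])

```text
time: 10.3
tool_pos: [0.6197, -0.0752, 0.2447]
tool_rot: [3.141, 0.001, 0.001]
contact_force: [1.8, -0.6, -5.0]
opening: 0.0317
```

Call:
carry_out([
  {"jaw": 25, "travel": [-0.03, 0, 0.025], "twist": 0},
  {"jaw": 25, "travel": [0, 0, 0], "twist": 0},
])

```text
time: 10.55
tool_pos: [0.6188, -0.0751, 0.2439]
tool_rot: [3.141, -0.001, 0.001]
contact_force: [2.9, 0.0, -2.9]
opening: 0.032
```

Call:
carry_out([
  {"jaw": 25, "travel": [-0.03, 0, 0.025], "twist": 0},
  {"jaw": 25, "travel": [0, 0, 0], "twist": 0},
])

```text
time: 10.8
tool_pos: [0.6173, -0.0751, 0.2425]
tool_rot: [3.141, -0.002, 0.001]
contact_force: [4.4, -0.9, -3.6]
opening: 0.0318
```

Call:
carry_out([
  {"jaw": 25, "travel": [-0.03, 0, 0.03], "twist": 0},
  {"jaw": 25, "travel": [0, 0, 0], "twist": 0},
])

```text
time: 11.05
tool_pos: [0.6166, -0.0751, 0.2418]
tool_rot: [3.141, -0.005, 0.001]
contact_force: [7.0, -0.7, -2.1]
opening: 0.0317
```

Call:
carry_out([
  {"jaw": 25, "travel": [-0.03, 0, 0.03], "twist": 0},
  {"jaw": 25, "travel": [0, 0, 0], "twist": 0},
])

```text
time: 11.3
tool_pos: [0.6159, -0.0752, 0.2411]
tool_rot: [3.14, -0.009, 0.001]
contact_force: [9.9, -0.8, 1.0]
opening: 0.0321
```

Call:
carry_out([
  {"jaw": 25, "travel": [-0.03, 0, 0.03], "twist": 0},
  {"jaw": 25, "travel": [0, 0, 0], "twist": 0},
])

```text
time: 11.55
tool_pos: [0.6153, -0.0752, 0.2404]
tool_rot: [3.14, -0.013, 0.001]
contact_force: [12.8, 0.6, 4.7]
opening: 0.032
```

The resisting force is rising, so the pin is seated on the pawl. I'll back off one small step to relax and check visually before releasing.

Call:
carry_out([
  {"jaw": 25, "travel": [0.045, 0, -0.04], "twist": 0},
  {"jaw": 25, "travel": [0, 0, 0], "twist": 0},
])

```text
time: 11.8
tool_pos: [0.6162, -0.0752, 0.2413]
tool_rot: [3.141, -0.007, 0.001]
contact_force: [7.6, -0.2, 2.6]
opening: 0.032
```

```bash
python3 - <<'E'
from h import *
import cv2
s=robot.observe();p=s["tool_pos"];print(s["time"],p,s["contact_force"],s["opening"],np.arctan2(p[2]+.019-.098,.7726-p[0]))
b=robot.read_camera("side")
cv2.imwrite("pics/c7.png",cv2.resize(b[130:250,170:290],(480,480),interpolation=cv2.INTER_CUBIC))
E
```

```text
11.8 [ 0.61615337 -0.07516494  0.24132314] [ 7.57325737 -0.21684483  2.5590078 ] 0.03204919017090021 0.8038310326590573
```

View pics/c7.png

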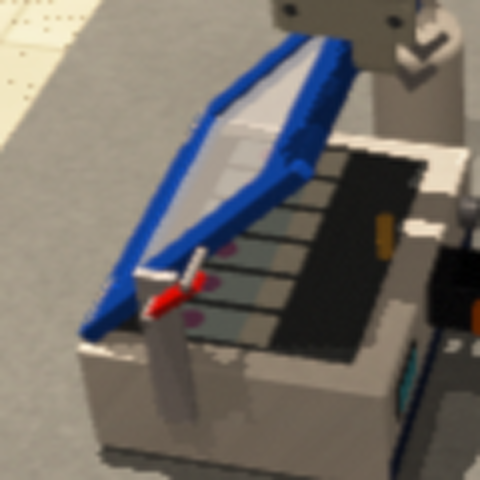

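The pin rests at the pawl's free end at (192,270) with θ ≈ 0.80. I'll relax once more and open slowly.

Call:
carry_out([
  {"jaw": 25, "travel": [0.03, 0, 0], "twist": 0},
  {"jaw": 34, "travel": [0, 0, 0], "twist": 0},
  {"jaw": 36, "travel": [0, 0, 0], "twist": 0},
  {"jaw": 40, "travel": [0, 0, 0], "twist": 0},
  {"jaw": 55, "travel": [0, 0, 0], "twist": 0},
  {"jaw": 75, "travel": [0, 0, 0], "twist": 0},
  {"jaw": 80, "travel": [0, 0, 0], "twist": 0},
], squeeze=5)

```text
time: 12.72
tool_pos: [0.6158, -0.075, 0.2392]
tool_rot: [3.142, 0.0, 0.001]
contact_force: [0.5, -1.5, 1.0]
opening: 0.0619
```

Call:
carry_out([
  {"jaw": 80, "travel": [0, 0, -0.3], "twist": 0},
  {"jaw": 80, "travel": [0, 0, -0.5], "twist": 0},
  {"jaw": 80, "travel": [0, 0, -0.5], "twist": 0},
  {"jaw": 80, "travel": [-0.5, 0, -0.3], "twist": 0},
  {"jaw": 80, "travel": [-0.8, 0, 0], "twist": 0},
  {"jaw": 80, "travel": [-0.8, 0, 0], "twist": 0},
  {"jaw": 80, "travel": [0, 0, 0], "twist": 0},
  {"jaw": 80, "travel": [0, 0, 0], "twist": 0},
])

```text
time: 13.72
tool_pos: [0.4904, -0.0753, 0.3358]
tool_rot: [3.141, -0.002, 0.001]
contact_force: [0.6, -0.5, -0.1]
opening: 0.0736
```

```bash
python3 - <<'E'
from h import *
import cv2
s=robot.observe();print(s["time"],s["tool_pos"],s["contact_force"],s["opening"])
a=robot.read_camera("scene");b=robot.read_camera("side")
cv2.imwrite("pics/c8.png",np.hstack([cv2.resize(a[130:370,150:390],(400,400)),cv2.resize(b[90:290,160:360],(400,400),interpolation=cv2.INTER_CUBIC)]))
E
```

```text
13.725 [ 0.4903984  -0.07528788  0.33583187] [ 0.55285498 -0.45104784 -0.1305784 ] 0.0735912044010335
```

View pics/c8.png

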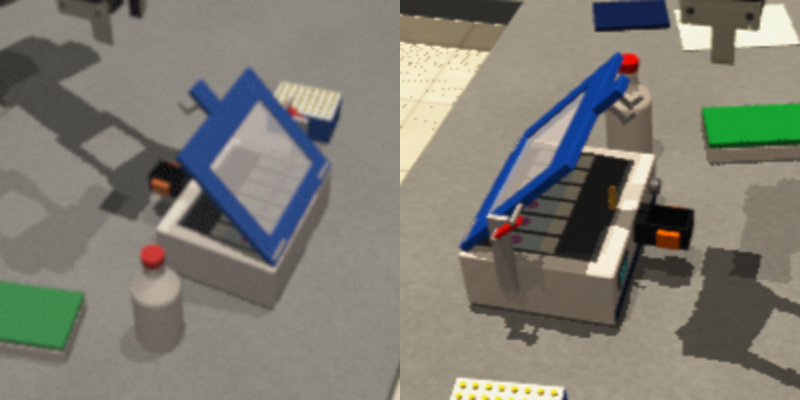

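The lid stands propped, with its pin on the pawl in the side view at (512,222). The gripper is clear, and the bottle and boxes look unmoved.

```bash
python3 -c "
from cell import robot
print(robot.hand_in())"
```

```text
the job is handed in; nothing more can be done
None
```

The incubator is open: its lid is propped on the red pawl and nothing is touching it. I handed the job in at about 14 s of the 64 s allowed.

- **Latch:** I squeezed both orange buttons to a finger opening of 41 mm. The wrist camera then showed the lid ajar at about 0.09 rad.
- **Lid:** I raised it by gripping the tongue at its front, not by lifting under the edge. It went to about 1.13 rad, past the pawl, and I lowered it along the same arc until the pin seated at about 0.80 rad. I eased off the load before opening the fingers, so the lid never dropped.
- **Last checks:** After I backed the gripper away, the side picture showed the pin on the pawl. The wrist force was near zero, and the bottle, tip rack and slide box looked unmoved.
- **What disagreed:** My first estimate of the latch position was about 4 mm off in y. I corrected it from the wrist camera and side forces. While seating the lid, the force on the tool briefly reached about 13 N, well within the limits.

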